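Stack the test sieves on the shaker

ROBOT

A 6-joint arm with a two-finger parallel gripper is mounted at the origin on a cart in front of the work surface, level with it; the furniture and walls round the work are solid. World frame = base frame: x ahead of the robot, y to its left, z up, the work surface at z = 0. Lengths are in m, angles in degrees, forces in N, time in s.
With the tool pointing down it reaches from about 0.25 to 0.725 m from the base axis. Payload 9.7 kg.
Tool frame: the origin (TCP) lies midway between the tips of the shut fingers; the grasp point (between the pads) lies 19 mm behind it; z points along the fingers, y is the line along which they close (so a half turn about z gives the same grasp; the last joint's range is limited). The gripper opens to 85 mm and grips with 20 to 120 N. Pads are 22 mm wide; open, the fingers measure 114 mm over their backs; the gripper's body (76 mm by 85 mm) begins 54 mm behind the grasp point. The pads swing forward as they close: fully open they stand 13 mm farther back than shut.
Start: joints at [-73.281, 4.979, 10.078, 95.1, 0, 90], TCP at [0.158, -0.527, 0.231] pointing down, gripper open.
Joint ranges: [-179.16, 179.16], [-48.56, 103.87], [-65.8, 70.77], [-126.05, 130.52], [-82.76, 87.17], [-180, 180]. Speed limits (degrees/s): [127.2, 127.2, 147.25, 180, 180, 180].

INTERFACE

Orientations are given as [roll, pitch, yaw] about the fixed x, y, z axes, in that order (R = Rz(yaw) Ry(pitch) Rx(roll)).
In Python, from workcell import * gives the robot as it stands.
- The arm moves only by the tool servo_tool, never from a script. Its argument "moves" is a list of rows, each a list of 4 numbers: the shift along the world's x, y, z in cm, then the turn about the world's z in rad. A call has 1 to 20 rows; each row is the pose to reach, as a shift and turn from the pose commanded when the call began; what a row does not reach only later rows make up. A row lasts 1/12 s, in which the tool goes at most 41.7 mm and 7.16 degrees, less where a joint would pass 70% of its speed; a pose out of reach is approached as far as the arm can. A call with a gripper value outside its range is refused whole. "claw" is the closure, from 0 (fully open) to 1 (shut), set as the call begins (left out, the last holds). The fingers move at their own pace and stop on an object; "force" is the grip in N (left out, the last holds). Time passes only in rows, so rows that repeat a pose let the fingers close. It gives the time, the measured TCP pose, the force, the opening and the grip force at its end, in the units of the state.
- get_obs(): the state, without advancing time (a new reading comes with each control period).
- camera(name): name is "scene" or "top" or "wrist"; returns the picture (384x512x3 uint8, red, green, blue); there is no depth.
- get_calibration(name): a dict with "fx", "fy", "cx", "cy" (pixels), "rvec" (rotation vector, rad) and "tvec" (3), from world to camera coordinates, as OpenCV has them; the wrist camera has in their place "tool_from_camera" (4x4, takes a point from camera to tool coordinates, whose origin is the TCP and whose axes are the flange's). Camera axes: x right, y down, z forward; pixel columns grow to the right and rows downward; lengths in m; the calibration is good to about 2 mm. A picture is of the moment at which its call begins: read the wrist's pose just before it. get_calibration takes no time and is no camera call.
- job_done(): hands the job in; it is judged then, once.
The state is a dict: "time": time; "q": joint angles; "qd": joint speeds; "joint_efforts": joint torques, N m; "ee_pos": TCP position; "tcp_rot": TCP orientation; "wrist_force": force on the tool from outside, world axes, zero at the start; "torque": the same for the moment, N m; "opening": finger opening in m; "grasp_force": force on a finger pad.
Only numpy, scipy, OpenCV 4.12 (cv2) and the standard library are available. Lean on these libraries where they do the work, as an engineer would, in place of code of your own. Each camera call takes 0.05 s, during which the arm holds its last target. There are 200 camera calls.

TASK

Build the sieve tower on the sieve shaker: the pan (no holes) seated in the shaker's round seat, the fine-mesh sieve directly on the pan, the coarse-mesh sieve at the top of the three with the medium one between it and the fine one, and the knobbed lid on top of the coarse sieve. Every part must sit fully home and level on the one below, let go. Leave the clear conical flask and the small white-capped vial that stand among the parts upright where they are.

Things in the scene. Friction and masses are not known exactly. Their poses are not given: they have to be found in the camera images.
- pan: Receiver pan: bare-steel cup, solid floor, no holes, 64 mm outside (66 mm over the rim bead), 40 mm high, open top 58 mm wide, 95-180 g. Origin: centre of the underside, z up; yaw no matter. Lowest 8 mm: tapered skirt, 50 to 55 mm wide, then a flat shoulder. Grip the straight wall, 8-40 mm up. Skirt drops into the shaker's seat till the shoulder lies on its rim.
- sieve_fine: FINE: wires 2 mm apart, like grey cloth. Bare-steel test sieve, 64 mm outside (66 mm over the rim bead), 32 mm high, open top 58 mm wide, 80-165 g. Origin: centre of the underside, z up; yaw no matter. Lowest 8 mm: tapered skirt, 50 to 55 mm wide, then a flat shoulder. Grip the straight wall, 8-32 mm up. Skirt drops into the part below till the shoulder lies on its rim.
- sieve_medium: MEDIUM: wires 6 mm apart. Bare-steel test sieve, 64 mm outside (66 mm over the rim bead), 32 mm high, open top 58 mm wide, 80-165 g. Origin: centre of the underside, z up; yaw no matter. Lowest 8 mm: tapered skirt, 50 to 55 mm wide, then a flat shoulder. Grip the straight wall, 8-32 mm up. Skirt drops into the part below till the shoulder lies on its rim.
- sieve_coarse: COARSE: thick wires 12 mm apart, large openings. Bare-steel test sieve, 64 mm outside (66 mm over the rim bead), 32 mm high, open top 58 mm wide, 80-165 g. Origin: centre of the underside, z up; yaw no matter. Lowest 8 mm: tapered skirt, 50 to 55 mm wide, then a flat shoulder. Grip the straight wall, 8-32 mm up. Skirt drops into the part below till the shoulder lies on its rim.
- lid: Sieve lid: flat bare-steel disc, 65 mm wide, with a black knob in the middle, 75-135 g. Origin: centre of the underside, z up; yaw no matter. Lowest 8 mm: the same tapered skirt as the sieves; plate from 8 to 13 mm up; knob 22 mm in diameter from 20 to 38 mm up, on a 14 mm neck. Lift it by the knob.
- shaker: White round sieve shaker, fixed, 118 mm wide; grey control box on its -x side reaches 75 mm from the axis. On top a rigid platform (51 mm up) with a seat ring, 58 mm inside, rim 62 mm up. Origin: centre of the underside, z up; seat on its z axis. Undersides in the finished tower: pan 54, fine 86, medium 110, coarse 134, lid 158 mm above the origin.
- flask: Empty clear conical glass flask, alone, 69 mm in diameter at the base, 120 mm high, standing loose on the bench; a bystander. Origin at the centre of its underside, z up.
- vial: Small amber sample vial with a white cap, 32 mm in diameter, 54 mm high, standing loose on the bench among the parts; a bystander. Origin at the centre of its underside, z up.
Mind the look-alikes: they are no part of the job. What is shaped like the pan but orange is not meant.

How it is judged (in metres and radians):
At the end, for the whole second after the job is handed in: From the bottom up, shaker seat, pan, fine, medium and coarse sieve and lid: each part is centred on the one below within 5 mm, at its seated height within 3 mm, level within 4 degrees (0.07 rad) and at rest (horizontal distance between pan and shaker below 0.005 m and z of pan in the frame of shaker between 0.051 and 0.057 m and angle between each of pan, sieve_fine, sieve_medium, sieve_coarse, lid's own z axis and vertical below 0.07 rad and linear speed of each of pan, sieve_fine, sieve_medium, sieve_coarse, lid below 0.01 m/s and horizontal distance between sieve_fine and pan below 0.005 m and z of sieve_fine in the frame of pan between 0.029 and 0.035 m and horizontal distance between sieve_medium and sieve_fine below 0.005 m and z of sieve_medium in the frame of sieve_fine between 0.021 and 0.027 m and horizontal distance between sieve_coarse and sieve_medium below 0.005 m and z of sieve_coarse in the frame of sieve_medium between 0.021 and 0.027 m and horizontal distance between lid and sieve_coarse below 0.005 m and z of lid in the frame of sieve_coarse between 0.021 and 0.027 m); the robot touches nothing.
It fails at once if the conical flask is pushed more than 20 mm or tipped (distance of flask from where it was at the start of the episode above 0.02 m or angle between flask's own z axis and vertical above 0.5 rad).
It fails at once if the small vial is pushed more than 20 mm or tipped (distance of vial from where it was at the start of the episode above 0.02 m or angle between vial's own z axis and vertical above 0.5 rad).
It also fails if it takes over 106 s, if anything falls off the work surface, if the arm or the gripper's body presses on something with over 40 N, if the wrist force passes 120 N, or if a joint passes its speed limit or range.

## Working session

There is one attempt and no reset: what is moved stays moved. The work goes in short steps, Python scripts to look and compute and a tool call to move; the robot and the scene stay as the last step left them, time stands still between calls to the robot, and variables do not carry over. Pictures are saved under pics/ and viewed, at most 14 in all, crops included, and the job is handed in when it is done.

Besides the shell and the picture viewer there is one more tool, called after "Request:" as name([rows], argument=value, ...), one row to a line, values as JSON. servo_tool: Moves the arm, as the interface text tells. Its arguments: {"type":"object","properties":{"moves":{"type":"array","items":{"type":"array","items":{"type":"number"}}},"claw":{"type":"number"},"force":{"type":"number"}},"required":["moves"]}

```bash
mkdir -p pics; python3 - <<'E'
from workcell import *
import cv2
for n in("top","scene"):
    im=camera(n); cv2.imwrite(f"pics/{n}0.png",cv2.resize(im[:,:,::-1],(800,600),interpolation=cv2.INTER_CUBIC)); cv2.imwrite(f"{n}_raw.png",im[:,:,::-1])
    print(get_calibration(n))
print(get_calibration("wrist")); print(get_obs())
E
```

```text
{'fx': 365.9857852404289, 'fy': 365.9857852404289, 'cx': 261.8573580119203, 'cy': 191.62818817901075, 'rvec': array([ 2.17934831, -2.1970359 ,  0.06204049]), 'tvec': array([0.36560694, 0.53537288, 1.31988487])}
{'fx': 370.22259354034117, 'fy': 370.22259354034117, 'cx': 248.93667740450837, 'cy': 192.0374144641987, 'rvec': array([ 1.56650504, -1.89002224,  0.83817764]), 'tvec': array([0.44856393, 0.31396499, 0.85045252])}
{'fx': 337.78328079145956, 'fy': 337.78328079145956, 'cx': 255.41612750810793, 'cy': 194.00231875381039, 'tool_from_camera': array([[ 1.14399700e-03, -9.56958114e-01, -2.90223810e-01,
         7.22931600e-02],
       [ 9.99998478e-01,  7.12451935e-04,  1.59259366e-03,
         5.88623670e-04],
       [-1.31727491e-03, -2.90225191e-01,  9.56957472e-01,
        -1.42322273e-01],
       [ 0.00000000e+00,  0.00000000e+00,  0.00000000e+00,
         1.00000000e+00]])}
{'time': 0.1, 'q': array([-7.32827345e+01,  5.00828037e+00,  1.00383983e+01,  9.50999735e+01,
       -2.47916918e-03,  9.00009483e+01]), 'qd': array([ 0.13778903, -0.10250368,  0.00582379,  0.01214647, -0.10578725,
        0.04478961]), 'joint_efforts': array([-1.14824445e-03, -5.21561873e+01,  4.65652227e+01,  1.60403014e-02,
       -4.42717521e-05, -1.48960332e-06]), 'ee_pos': array([ 0.15813422, -0.52655518,  0.23064545]), 'tcp_rot': array([-1.79930144e+02,  2.48032355e-03,  1.67163202e+01]), 'wrist_force': array([-0.04265237, -0.7813144 ,  0.25803629]), 'torque': array([ 0.02602365, -0.02609116, -0.01388057]), 'grasp_force': 0.0, 'opening': 0.08548084211027347}
```

View pics/top0.png

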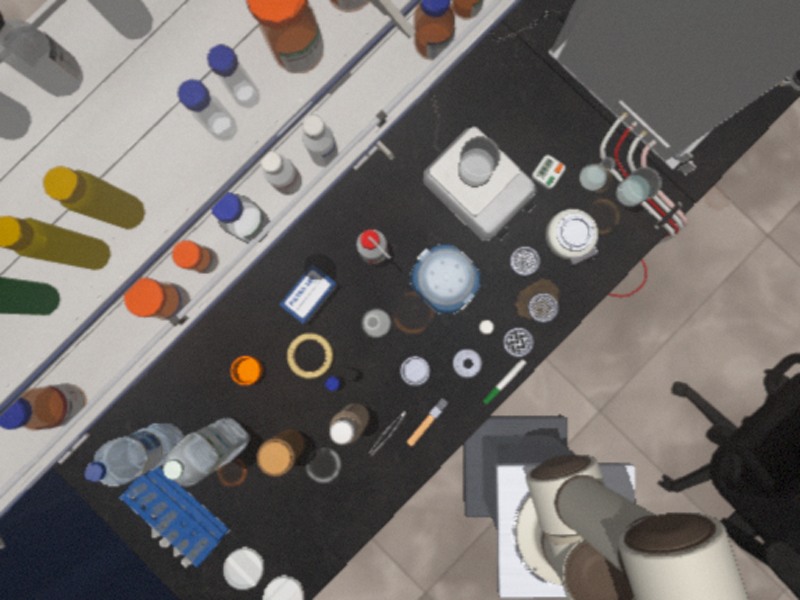

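View pics/scene0.png

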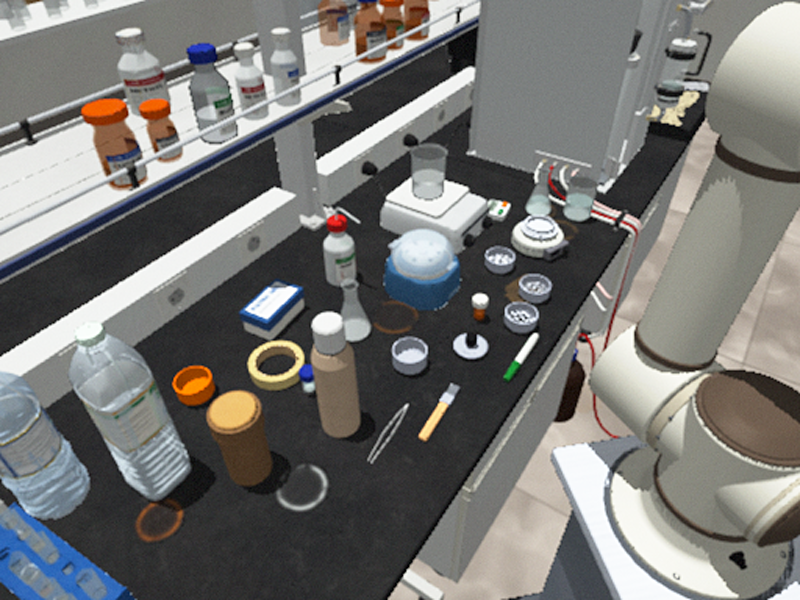

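```bash
cat > h.py <<'E'
from workcell import *
import cv2, numpy as np
from scipy.spatial.transform import Rotation as R
def cast(n,px,z,obs=None):
    c=get_calibration(n); d=np.array([(px[0]-c['cx'])/c['fx'],(px[1]-c['cy'])/c['fy'],1.])
    if n=="wrist":
        T=c['tool_from_camera']; Rt=R.from_euler('xyz',obs['tcp_rot'],degrees=True).as_matrix()
        o=obs['ee_pos']+Rt@T[:3,3]; d=Rt@T[:3,:3]@d
    else:
        M=cv2.Rodrigues(c['rvec'])[0]; o=-M.T@c['tvec']; d=M.T@d
    return o+d*(z-o[2])/d[2]
def blobs(im,lo=110,smax=70,amin=60,amax=99999):
    h=cv2.cvtColor(im,cv2.COLOR_BGR2HSV); m=((h[...,2]>lo)&(h[...,1]<smax)).astype(np.uint8)
    m=cv2.morphologyEx(m,cv2.MORPH_CLOSE,np.ones((3,3)))
    for c in cv2.findContours(m,cv2.RETR_EXTERNAL,cv2.CHAIN_APPROX_NONE)[0]:
        a=cv2.contourArea(c)
        if amin<a<amax and len(c)>5: yield a,cv2.fitEllipse(cv2.convexHull(c)) if len(cv2.convexHull(c))>4 else cv2.minAreaRect(c)
E
python3 - <<'E'
from h import *
im=cv2.imread("top_raw.png")
cr=im[125:265,225:410]; cv2.imwrite("pics/c1.png",cv2.resize(cr,None,fx=4.2,fy=4.2,interpolation=cv2.INTER_CUBIC))
for a,e in blobs(im,amin=30,amax=2500):
    x,y=e[0]
    if 225<x<410 and 125<y<265: print(int(a),np.round(e[0],1),np.round(e[1],1),*[cast("top",e[0],z)[:2].round(3) for z in (.0,.03)])
for n,p,z in [("pan",(415,370),.04),("lid",(467,363),.02),("s1",(525,261),.03),("s2",(543,306),.03),("s3",(519,342),.03),("shk",(576,231),.06),("vial",(486,327),.054),("flask",(376,322),.06),("cooler",(446,278),.06),("pen",(505,382),.0)]:
    print(n,cast("top",np.array(p)*.64,z)[:2].round(3))
E
```

```text
48 [279.8 261.5] [ 6.3 14.3] [0.283 0.298] [0.287 0.299]
245 [265.2 236.9] [18.1 18.6] [0.373 0.35 ] [0.375 0.35 ]
236 [298.5 232. ] [17.8 18.2] [0.39  0.228] [0.391 0.231]
338 [325.8 228.7] [21.4 43.4] [0.401 0.127] [0.402 0.133]
56 [310.9 208.9] [8.8 9.4] [0.474 0.181] [0.474 0.185]
217 [240.5 206.4] [17.1 17.3] [0.485 0.441] [0.485 0.439]
246 [347.3 196.3] [17.9 18.7] [0.52  0.046] [0.518 0.053]
1109 [285.6 176.8] [37.  44.5] [0.594 0.273] [0.591 0.275]
238 [335.5 166.6] [17.8 18.6] [0.63  0.087] [0.626 0.093]
121 [238.7 157.5] [18.4 24.4] [0.667 0.447] [0.663 0.445]
819 [366.8 150.2] [32.  35.2] [ 0.691 -0.03 ] [ 0.685 -0.022]
pan [0.376 0.349]
lid [0.389 0.228]
s1 [0.625 0.091]
s2 [0.52  0.052]
s3 [0.437 0.109]
shk [ 0.689 -0.02 ]
vial [0.472 0.188]
flask [0.485 0.436]
cooler [0.584 0.277]
pen [0.343 0.138]
```

View pics/c1.png

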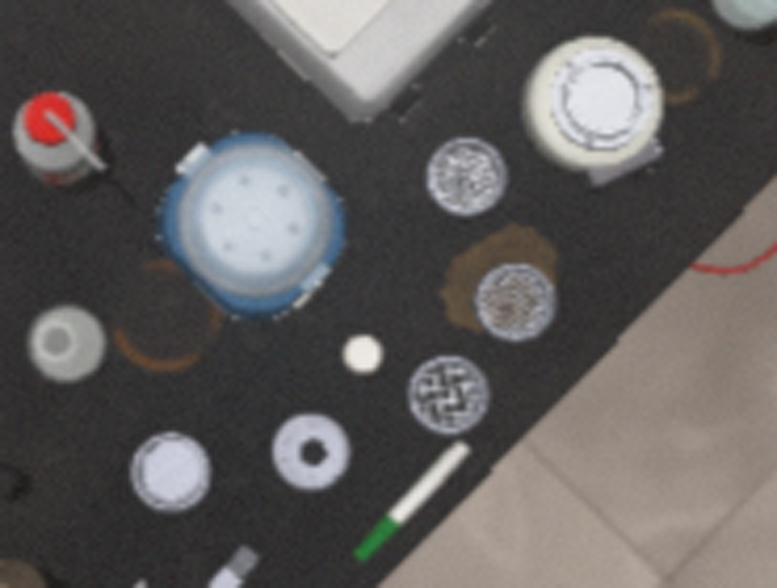

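The coarse sieve is at crop (449,394), the pan at (171,471), and the lid at (311,452). The two finer sieves are at (467,177) and (515,302), and the shaker is at (600,95). I'll move to an overview pose so the wrist camera can measure them and tell fine from medium.

Request:
servo_tool([
  [42,57,5,0],
  [42,57,5,0],
  [42,57,5,0],
  [42,57,5,0],
  [42,57,5,0],
  [42,57,5,0],
  [42,57,5,0],
  [42,57,5,0],
  [42,57,5,0],
  [42,57,5,0],
  [42,57,5,0],
  [42,57,5,0],
  [42,57,5,0],
  [42,57,5,0],
  [42,57,5,0],
  [42,57,5,0],
  [42,57,5,0],
  [42,57,5,0],
  [42,57,5,0],
  [42,57,5,0],
], claw=0, force=40)

```text
time: 1.77
ee_pos: [0.578, 0.0433, 0.2807]
tcp_rot: [-180.0, 0.1, 16.8]
wrist_force: [0.5, -0.8, 0.3]
opening: 0.0852
grasp_force: 0.0
```

```bash
python3 - <<'E'
from h import *
o=get_obs(); im=camera("wrist")[:,:,::-1].copy(); cv2.imwrite("w1_raw.png",im); np.save("w1.npy",o,allow_pickle=True)
cv2.imwrite("pics/w1.png",cv2.resize(im,(800,600),interpolation=cv2.INTER_CUBIC))
print(o['time'],o['ee_pos'],o['tcp_rot'],o['wrist_force'])
for a,e in blobs(im,amin=150,amax=12000): print(int(a),np.round(e[0],1),np.round(e[1],1),[cast("wrist",e[0],z,o)[:2].round(4) for z in (.0,.02,.032)])
E
```

```text
1.7667 [0.57801646 0.04329423 0.28067447] [-1.79995108e+02  8.09627861e-02  1.67610573e+01] [ 0.49031131 -0.80553034  0.30225164]
820 [152.7 327.9] [20.7 71.4] [array([0.2808, 0.1119]), array([0.2982, 0.1096]), array([0.3086, 0.1082])]
356 [ 23.4 300.1] [14.7 47.4] [array([0.2739, 0.3006]), array([0.2916, 0.2894]), array([0.3022, 0.2827])]
370 [126.9 275.9] [14.6 59.5] [array([0.3562, 0.1645]), array([0.37  , 0.1598]), array([0.3782, 0.1569])]
1678 [ 82.7 247.8] [43.1 51.1] [array([0.3817, 0.2307]), array([0.3942, 0.2228]), array([0.4018, 0.2181])]
2056 [169.4 252.1] [52.  71.7] [array([0.4097, 0.1152]), array([0.421 , 0.1128]), array([0.4277, 0.1113])]
628 [113.1 209. ] [27.7 30.3] [array([0.45  , 0.2005]), array([0.4593, 0.194 ]), array([0.4649, 0.1901])]
2145 [233.4 201.2] [51.9 54.6] [array([0.5065, 0.0507]), array([0.5132, 0.0513]), array([0.5172, 0.0517])]
2728 [225.7 103.4] [58.4 61. ] [array([0.6236, 0.0934]), array([0.6248, 0.092 ]), array([0.6255, 0.0911])]
9738 [339.8  80.3] [106.8 123.8] [array([ 0.6884, -0.0293]), array([ 0.6865, -0.0249]), array([ 0.6854, -0.0222])]
10411 [22.8 93.1] [123.7 158.8] [array([0.5648, 0.3294]), array([0.5687, 0.3168]), array([0.5711, 0.3093])]
2903 [521.7  58.2] [ 90.7 147.8] [array([ 0.7728, -0.2237]), array([ 0.7668, -0.2101]), array([ 0.7633, -0.202 ])]
1209 [148.8  41.5] [21.7 25.5] [array([0.6644, 0.1963]), array([0.6637, 0.19  ]), array([0.6632, 0.1862])]
```

View pics/w1.png

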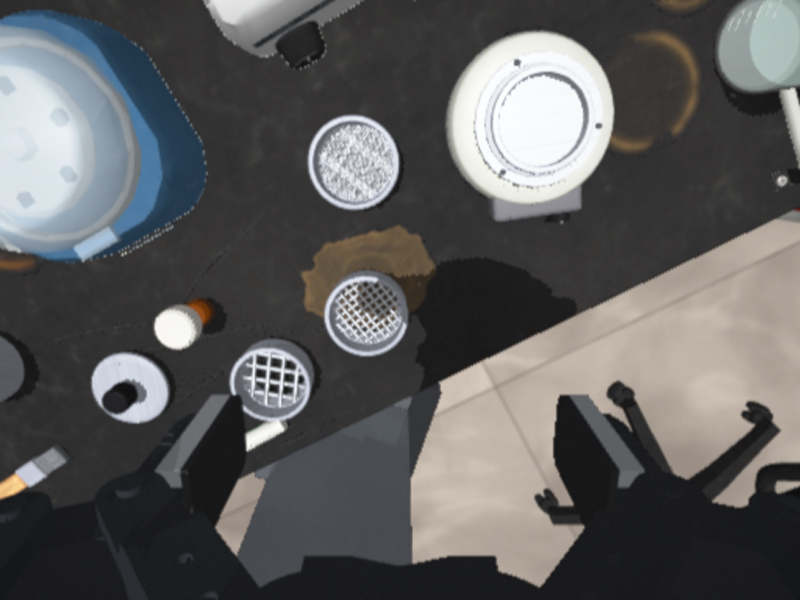

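The wrist view shows fine at (354,162), medium at (366,313), coarse at (271,380), the seat centre near (541,120) and the vial at (178,328), all in 800-px coordinates. Next I'll go above the pan.

Request:
servo_tool([
  [-20,30.5,-8,0],
  [-20,30.5,-8,0],
  [-20,30.5,-8,0],
  [-20,30.5,-8,0],
  [-20,30.5,-8,0],
  [-20,30.5,-8,0],
  [-20,30.5,-8,0],
  [-20,30.5,-8,0],
  [-20,30.5,-8,0],
  [-20,30.5,-8,0],
  [-20,30.5,-8,0],
  [-20,30.5,-8,0],
  [-20,30.5,-8,0],
  [-20,30.5,-8,0],
])

```text
time: 2.98
ee_pos: [0.4467, 0.1708, 0.2053]
tcp_rot: [-178.2, 0.0, 19.9]
wrist_force: [-0.0, 0.4, -0.7]
opening: 0.0857
grasp_force: 0.0
```

```bash
cat >> h.py <<'E'
def look(name=None,lo=110,amin=800,zs=(.008,.032,.04,.062),amax=40000,smax=70):
    o=get_obs(); im=camera("wrist")[:,:,::-1].copy(); cv2.imwrite("last.png",im)
    if name: cv2.imwrite(f"pics/{name}.png",cv2.resize(im,(800,600),interpolation=cv2.INTER_CUBIC))
    print(o['time'],o['ee_pos'].round(4),o['tcp_rot'].round(1),o['wrist_force'].round(1),o['opening'])
    for a,e in blobs(im,lo,smax,amin,amax):
        if e[1][0]/e[1][1]>.6: print(int(a),np.round(e[0],1),np.round(e[1],1),*[cast("wrist",e[0],z,o)[:2].round(4) for z in zs])
    return o,im
E
python3 - <<'E'
from h import *
look("w2")
o=np.load("w1.npy",allow_pickle=True).item(); print(cast("wrist",(346.2,76.8),.062,o))
E
```

```text
2.9833 [0.4467 0.1708 0.2053] [-178.2    0.    19.9] [-0.   0.4 -0.7] 0.08572995058491449
1281 [123.  278.8] [65.2 73.2] [0.2662 0.2733] [0.2839 0.2674] [0.2898 0.2655] [0.306  0.2602]
2864 [191.4 198.2] [59.1 63.1] [0.3877 0.2272] [0.3968 0.2246] [0.3998 0.2238] [0.4081 0.2214]
4277 [ 65.8 176.2] [70.1 80.6] [0.3642 0.3589] [0.375 0.347] [0.3786 0.343 ] [0.3884 0.3321]
1020 [253.7 143.1] [36.2 37.5] [0.4655 0.185 ] [0.4691 0.1854] [0.4703 0.1856] [0.4736 0.1859]
4332 [405.2 143.5] [72.  78.7] [0.5172 0.0437] [0.5171 0.0541] [0.5171 0.0576] [0.5171 0.0671]
3482 [421.4   9.1] [76.5 92.2] [0.6291 0.0855] [0.6211 0.093 ] [0.6185 0.0954] [0.6112 0.1023]
6354 [172.5 -17.2] [145.7 188. ] [0.5745 0.3012] [0.5704 0.2934] [0.569  0.2908] [0.5652 0.2836]
2486 [11.2 34.2] [61.4 73.4] [0.4827 0.4331] [0.4851 0.416 ] [0.4859 0.4103] [0.4881 0.3946]
[ 0.68736751 -0.02055785  0.062     ]
```

View pics/w2.png

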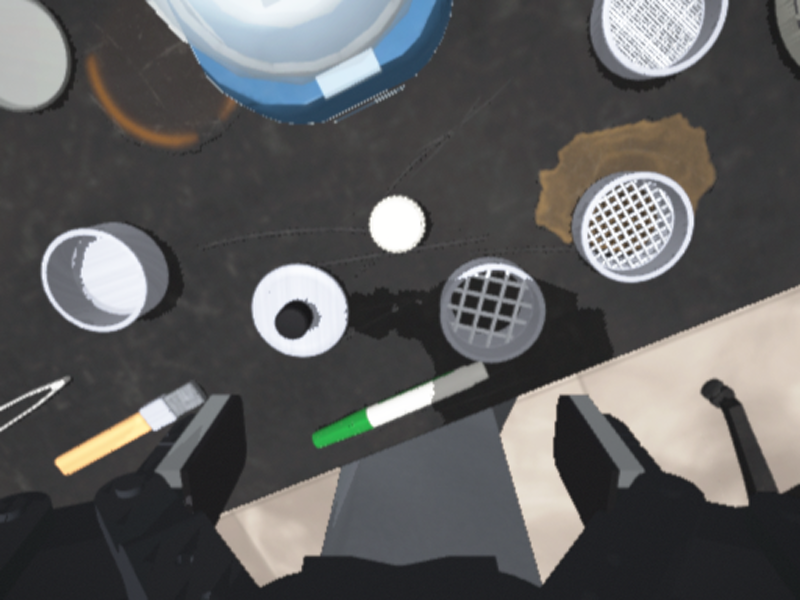

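The pan is at (105,278), with the arm still in motion. I'll finish the approach, then measure it at rest.

Request:
servo_tool([
  [-6.5,17,-4.5,-0.05],
  [-6.5,17,-4.5,-0.05],
  [-6.5,17,-4.5,-0.05],
  [-6.5,17,-4.5,-0.05],
  [-6.5,17,-4.5,-0.05],
  [-6.5,17,-4.5,-0.05],
  [-6.5,17,-4.5,-0.05],
  [-6.5,17,-4.5,-0.05],
  [-6.5,17,-4.5,-0.05],
  [-6.5,17,-4.5,-0.05],
  [-6.5,17,-4.5,-0.05],
  [-6.5,17,-4.5,-0.05],
])

```text
time: 4.03
ee_pos: [0.4404, 0.1811, 0.1622]
tcp_rot: [-176.4, 0.1, 20.3]
wrist_force: [0.1, 0.4, 0.1]
opening: 0.0854
grasp_force: 0.0
```

```bash
python3 - <<'E'
from h import *
o,im=look(None,lo=140); print(o['q'].round(1))
E
```

```text
4.0333 [0.4404 0.1811 0.1622] [-1.764e+02  1.000e-01  2.030e+01] [0.1 0.4 0.1] 0.08542889248662879
6740 [447.6 239.3] [127.1 180.9] [0.4443 0.0025] [0.4498 0.0183] [0.4516 0.0235] [0.4566 0.038 ]
3123 [199.4 208.7] [65.1 70.3] [0.3877 0.2272] [0.3977 0.2247] [0.4011 0.2239] [0.4103 0.2217]
2229 [337.7 205.9] [61.6 65.8] [0.4373 0.1089] [0.4433 0.1161] [0.4454 0.1185] [0.4509 0.125 ]
4269 [ 51.8 185.5] [68.  81.8] [0.3578 0.366 ] [0.3703 0.3523] [0.3744 0.3478] [0.3859 0.3353]
1337 [272.1 148.4] [41.6 42.8] [0.4652 0.1839] [0.4689 0.185 ] [0.4702 0.1854] [0.4736 0.1864]
5544 [452.5 151.6] [78.7 91.4] [0.5175 0.0392] [0.517  0.0521] [0.5169 0.0563] [0.5165 0.0681]
2196 [471.6   8.2] [58. 79.] [0.6189 0.081 ] [0.6102 0.0905] [0.6073 0.0936] [0.5994 0.1023]
1766 [ 9.5 28.5] [48.9 66. ] [0.4807 0.4242] [0.4832 0.4058] [0.4841 0.3997] [0.4864 0.3828]
[ 20.2  -5.9  -8.5  87.6   3.6 179.9]
```

Joint 6 was at its limit, since q6 = 180 + q1 − yaw, so I'll turn the yaw to about 60° for the pan.

Request:
servo_tool([
  [0,0,0,0.3],
  [-3,8,0,0.5],
  [-6.5,16.7,0,0.7],
  [-6.5,16.7,0,0.7],
  [-6.5,16.7,0,0.7],
  [-6.5,16.7,0,0.7],
  [-6.5,16.7,0,0.7],
  [-6.5,16.7,0,0.7],
  [-6.5,16.7,0,0.7],
  [-6.5,16.7,0,0.7],
  [-6.5,16.7,0,0.7],
  [-6.5,16.7,0,0.7],
])

```text
time: 5.08
ee_pos: [0.3758, 0.3474, 0.1624]
tcp_rot: [-176.4, 0.1, 60.3]
wrist_force: [-0.1, -0.8, -0.5]
opening: 0.0854
grasp_force: 0.0
```

```bash
python3 - <<'E'
from h import *
o,im=look("w3",lo=140); print(o['q'].round(1))
E
```

```text
5.0833 [0.3758 0.3474 0.1624] [-1.764e+02  1.000e-01  6.030e+01] [-0.1 -0.8 -0.5] 0.08538163750546883
1376 [457.4 295.1] [39.  46.5] [0.4797 0.1534] [0.4748 0.1739] [0.4732 0.1807] [0.4687 0.1995]
1771 [339.9 275.3] [59.6 69.6] [0.3895 0.225 ] [0.3919 0.2397] [0.3927 0.2446] [0.3949 0.2581]
4943 [261.8 181.3] [79.9 80.6] [0.3692 0.3442] [0.3732 0.3492] [0.3746 0.3509] [0.3783 0.3555]
3879 [330.1   8. ] [85.6 96.9] [0.484 0.44 ] [0.4787 0.4373] [0.477  0.4364] [0.4722 0.4339]
[ 4.090e+01  1.000e-01 -2.600e+00  8.850e+01  3.300e+00  1.606e+02]
```

View pics/w3.png

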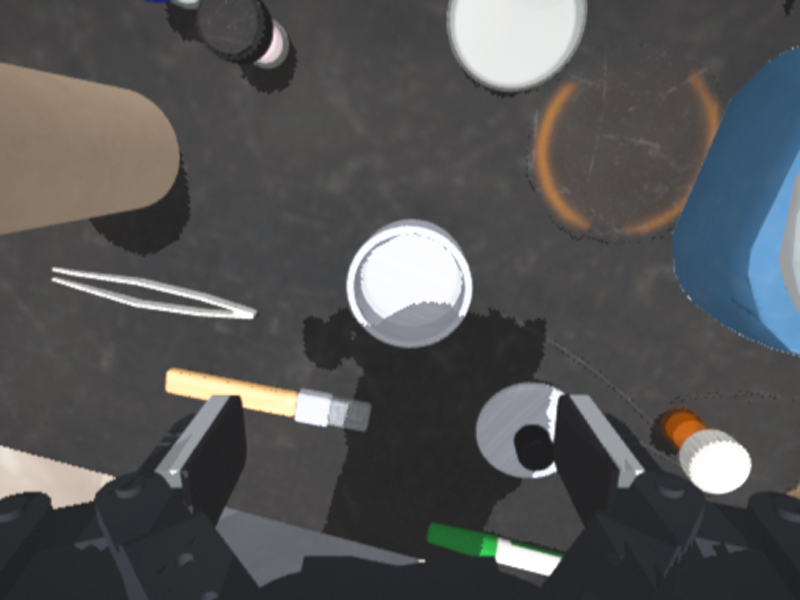

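Clipping at the limit left a 3.6° tilt in the commanded pose. I'll turn all the way to the opposite q6 limit and clip there to cancel it, then work away from both limits.

Request:
servo_tool([
  [0,0,2,2.4],
  [0,0,2,2.4],
  [0,0,2,2.4],
  [0,0,2,2.4],
  [0,0,2,2.4],
  [0,0,2,2.4],
  [0,0,2,2.4],
  [0,0,2,2.4],
  [0,0,2,2.4],
  [0,0,2,2.4],
  [0,0,2,2.4],
  [0,0,2,2.4],
  [0,0,2,2.4],
  [0,0,2,2.4],
  [0,0,2,2.4],
  [0,0,2,2.4],
  [0,0,2,2.4],
  [0,0,2,2.4],
  [0,0,2,2.4],
  [0,0,2,2.4],
])

```text
time: 6.8
ee_pos: [0.3754, 0.3478, 0.1823]
tcp_rot: [-176.4, 0.1, -161.8]
wrist_force: [-1.4, 0.1, -1.1]
opening: 0.0852
grasp_force: 0.0
```

Request:
servo_tool([
  [0,0,0,2.4],
  [0,0,0,2.4],
  [0,0,0,2.4],
  [0,0,0,2.4],
  [0,0,0,2.4],
  [0,0,0,2.4],
  [0,0,0,2.4],
  [0,0,0,2.4],
  [0,0,0,2.4],
  [0,0,0,2.4],
  [0,0,0,2.4],
  [0,0,0,2.4],
  [0,0,0,2.4],
  [0,0,0,2.4],
  [0,0,0,2.4],
  [0,0,0,2.4],
  [0,0,0,2.4],
  [0,0,0,2.4],
  [0,0,0,2.4],
  [0,0,0,2.4],
])

```text
time: 8.47
ee_pos: [0.3756, 0.3478, 0.1822]
tcp_rot: [-176.4, 0.1, -24.4]
wrist_force: [-0.6, 0.4, 1.0]
opening: 0.0855
grasp_force: 0.0
```

Request:
servo_tool([
  [0,0,0,1.15],
  [0,0,0,1.15],
  [0,0,0,1.15],
  [0,0,0,1.15],
  [0,0,0,1.15],
  [0,0,0,1.15],
  [0,0,0,1.15],
  [0,0,0,1.15],
  [0,0,0,1.15],
  [0,0,0,1.25],
  [0,0,0,1.25],
  [0,0,0,1.25],
  [0,0,0,1.25],
  [0,0,0,1.25],
  [0,0,0,1.25],
])

```text
time: 9.72
ee_pos: [0.3557, 0.368, 0.1822]
tcp_rot: [-177.6, 0.1, 44.5]
wrist_force: [-0.1, 0.2, 0.0]
opening: 0.0855
grasp_force: 0.0
```

```bash
python3 -c "
from h import *
o=get_obs(); print(o['q'].round(2),o['tcp_rot'],o['time'])"
```

```text
[  44.65   -0.9    -1.44   89.57    2.36 -179.89] [-1.77641094e+02  1.19951397e-01  4.45453470e+01] 9.7167
```

Request:
servo_tool([
  [2,-2,0,0.1],
  [2,-2,0,0.1],
  [2,-2,0,0.1],
  [2,-2,0,0.1],
  [2,-2,0,0.1],
  [2,-2,0,0.1],
  [2,-2,0,0.1],
  [2,-2,0,0.1],
])

```text
time: 10.38
ee_pos: [0.3458, 0.376, 0.1821]
tcp_rot: [-179.4, 0.2, 47.0]
wrist_force: [-0.9, 0.5, 0.0]
opening: 0.0853
grasp_force: 0.0
```

Request:
servo_tool([
  [0,0,0,0.1],
  [0,0,0,0.1],
  [0,0,0,0.1],
  [2.9,-2.6,-2,-1.8],
  [2.9,-2.6,-2,-1.8],
  [2.9,-2.6,-2,-1.8],
  [2.9,-2.6,-2,-1.8],
  [2.9,-2.6,-2,-1.8],
  [2.9,-2.6,-2,-1.8],
  [2.9,-2.6,-2,-1.8],
  [2.9,-2.6,-2,-1.8],
  [2.9,-2.6,-2,-1.8],
  [2.9,-2.6,-2,-1.8],
  [2.9,-2.6,-2,-1.8],
  [2.9,-2.6,-2,-1.8],
  [2.9,-2.6,-2,-1.8],
  [2.9,-2.6,-2,-1.8],
  [2.9,-2.6,-2,-1.8],
  [2.9,-2.6,-2,-1.8],
])

```text
time: 11.97
ee_pos: [0.3749, 0.3497, 0.1621]
tcp_rot: [-179.4, 0.2, -56.5]
wrist_force: [-0.7, -0.1, 0.2]
opening: 0.0855
grasp_force: 0.0
```

Request:
servo_tool([
  [0,0,-3,-1.8],
  [0,0,-3,-1.8],
  [0,0,-3,-1.8],
  [0,0,-3,-1.8],
  [0,0,-3,-1.8],
  [0,0,-3,-1.8],
  [0,0,-3,-1.8],
  [0,0,-3,-1.8],
  [0,0,-3,-1.8],
  [0,0,-3,-1.8],
  [0,0,-3,-1.8],
  [0,0,-3,-1.8],
  [0,0,-3,-1.8],
  [0,0,-3,-1.8],
  [0,0,-3,-1.8],
  [0,0,-3,-1.8],
])

```text
time: 13.3
ee_pos: [0.3748, 0.3499, 0.1321]
tcp_rot: [-179.4, 0.2, -159.2]
wrist_force: [0.4, 0.1, 0.0]
opening: 0.0852
grasp_force: 0.0
```

```bash
python3 - <<'E'
from h import *
o,im=look("w4",lo=140); print(o['q'].round(1))
E
```

```text
13.3 [0.3748 0.3499 0.1321] [-179.4    0.2 -159.2] [0.4 0.1 0. ] 0.0852050957671522
3365 [308.9 327.9] [66.1 79.7] [0.485  0.4433] [0.4686 0.4325] [0.4632 0.4289] [0.4482 0.4191]
1095 [  6.  242.8] [41.8 54.6] [0.5001 0.1632] [0.4824 0.1777] [0.4765 0.1825] [0.4602 0.1958]
3285 [258.4 186. ] [68.3 77.4] [0.3733 0.3497] [0.367  0.3474] [0.3649 0.3466] [0.3592 0.3445]
3987 [103.7 149.7] [71.8 88. ] [0.3895 0.224 ] [0.3818 0.233 ] [0.3792 0.236 ] [0.3721 0.2443]
[43.4 -0.9 -6.9 84.  -0.6 22.6]
```

View pics/w4.png

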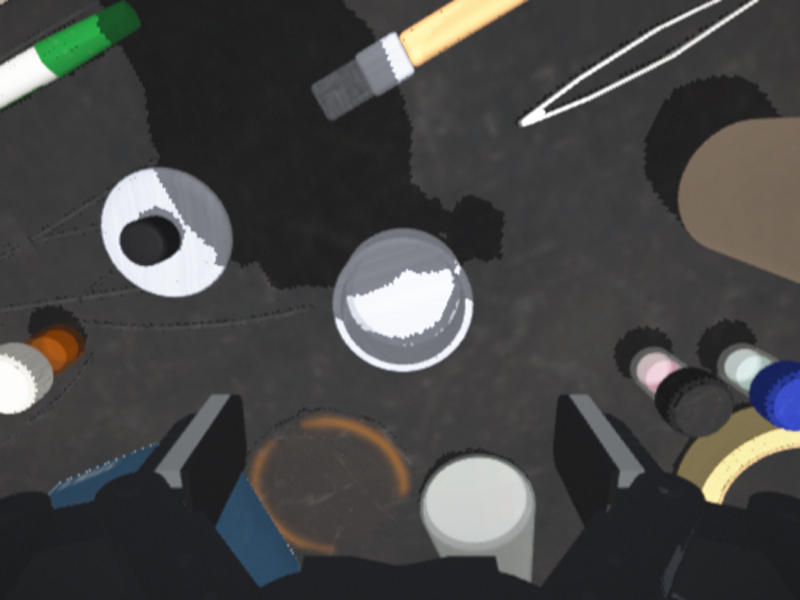

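The pan rim is centred at about (403,301) with radius 70. Views from opposite sides differ by about 3 mm each way, a camera bias along tool x, so I'll use the mean. Now I'll descend and grip.

Request:
servo_tool([
  [-0.2,-0.1,-3,0],
  [-0.2,-0.1,-6,0],
  [-0.2,-0.1,-9,0],
  [-0.2,-0.1,-11.5,0],
  [-0.2,-0.1,-12.1,0],
  [-0.2,-0.1,-12.1,0],
  [-0.2,-0.1,-12.1,0],
])

```text
time: 13.93
ee_pos: [0.373, 0.3494, 0.0122]
tcp_rot: [-179.4, 0.2, -159.1]
wrist_force: [0.5, 0.3, 0.1]
opening: 0.0853
grasp_force: 0.0
```

Request:
servo_tool([
  [0,0,0,0],
  [0,0,0,0],
  [0,0,0,0],
  [0,0,0,0],
  [0,0,0,0],
  [0,0,0,0],
  [0,0,0,0],
], claw=1, force=40)

```text
time: 14.52
ee_pos: [0.3735, 0.3499, 0.0132]
tcp_rot: [-179.5, 0.3, -159.2]
wrist_force: [-0.4, -1.0, 6.6]
opening: 0.0618
grasp_force: 44.1
```

Request:
servo_tool([
  [0,0,2,0],
  [0,0,6,0],
  [0,0,10,0],
  [0,0,14,0],
  [2,-2,18,0],
  [30,-25,21,0],
  [30,-25,21,0],
  [30,-25,21,0],
  [30,-25,21,0],
  [30,-25,21,0],
  [30,-25,21,0],
  [30,-25,21,0],
  [30,-25,21,0],
  [30,-25,21,0],
  [30,-25,21,0],
  [30,-25,21,0],
  [30,-25,21,0],
  [30,-25,21,0],
])

```text
time: 16.02
ee_pos: [0.672, 0.0999, 0.2218]
tcp_rot: [-179.4, 0.2, -159.2]
wrist_force: [0.1, -0.3, -0.8]
opening: 0.0617
grasp_force: 44.8
```

```bash
python3 - <<'E'
from h import *
o,im=look("w5",lo=150); print(o['q'].round(1))
E
```

```text
16.0167 [0.672  0.0999 0.2218] [-179.4    0.2 -159.2] [ 0.1 -0.3 -0.8] 0.06168709388132442
2377 [ 62.  234.5] [52.6 60.9] [ 0.8297 -0.0817] [ 0.8143 -0.0712] [ 0.8091 -0.0677] [ 0.7949 -0.0581]
845 [ -5.7 175.9] [48.7 60.5] [ 0.7874 -0.1652] [ 0.7748 -0.1491] [ 0.7706 -0.1437] [ 0.7591 -0.1289]
990 [278.1 111.7] [38.8 62.7] [0.6132 0.099 ] [0.6124 0.0973] [0.6121 0.0968] [0.6113 0.0952]
6584 [137.8 138.4] [109.7 122.7] [ 0.6913 -0.0286] [ 0.6852 -0.0217] [ 0.6832 -0.0194] [ 0.6775 -0.0131]
11311 [498.4 159. ] [146.9 175.5] [0.575 0.335] [0.5768 0.3174] [0.5773 0.3115] [0.5789 0.2954]
818 [280.9   3.1] [36.5 57.8] [0.5203 0.0643] [0.5257 0.065 ] [0.5275 0.0652] [0.5324 0.0658]
[  8.7  23.5  31.3  97.5  -0.5 -12.1]
```

View pics/w5.png

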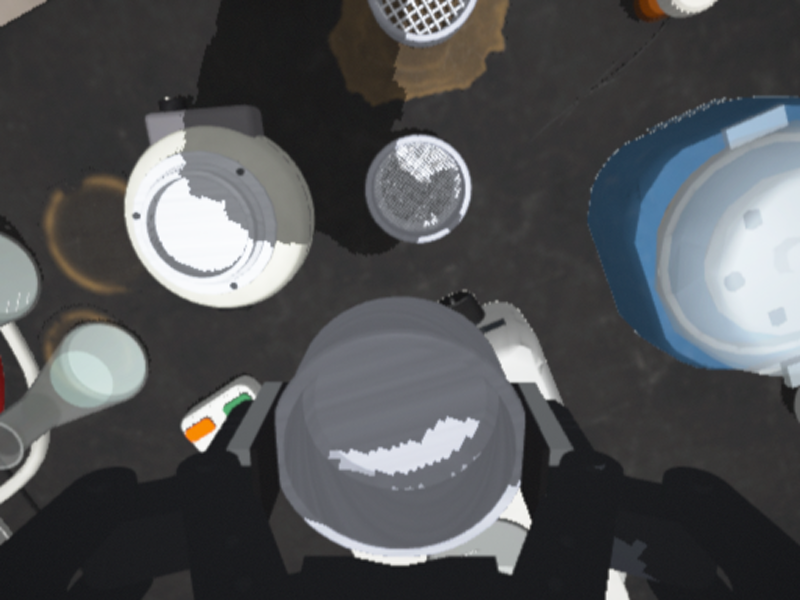

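The seat ring is centred at about (204,224), and the held pan's rim spans columns 276–524 with its bottom at 556. I'll compute the pan offset within the tool and the seat position.

```bash
cat >> h.py <<'E'
def proj_tool(P):
    c=get_calibration("wrist"); T=np.linalg.inv(c['tool_from_camera']); q=P@T[:3,:3].T+T[:3,3]
    return np.c_[q[:,0]/q[:,2]*c['fx']+c['cx'],q[:,1]/q[:,2]*c['fy']+c['cy']]
def rim(dx,zt,r=.033,dy=0):
    t=np.linspace(0,2*np.pi,361); p=proj_tool(np.c_[dx+r*np.cos(t),dy+r*np.sin(t),np.full(361,zt)])
    return np.r_[p.min(0),p.max(0)]
E
python3 - <<'E'
from h import *
for zt in(-.027,-.022): 
  for dx in(-.006,-.003,0,.003): print(zt,dx,(rim(dx,zt)*1.5625).round(0))
o=get_obs(); print(cast("wrist",(130.9,143.7),.062,o))
im=cv2.imread("last.png"); g=cv2.cvtColor(im,cv2.COLOR_BGR2GRAY)
print(g[340:364,256]); print(g[270,165:185],g[270,325:345])
E
```

```text
-0.027 -0.006 [271. 358. 532. 583.]
-0.027 -0.003 [270. 347. 532. 574.]
-0.027 0 [269. 334. 533. 565.]
-0.027 0.003 [268. 322. 534. 556.]
-0.022 -0.006 [275. 350. 527. 569.]
-0.022 -0.003 [275. 339. 528. 560.]
-0.022 0 [274. 327. 529. 552.]
-0.022 0.003 [273. 315. 529. 543.]
[ 0.68435308 -0.01750934  0.062     ]
[ 99  99  99  98  97  96  96  96  96  99 113 174 215 217 215 218 230 239
 239 239 236 189  72  27]
[ 98  96  84  44  27  24  25  25  24  27  45  89 109 111 111 112 112 111
 106  98] [ 93  93  96 107 110 110 109 108 108 107 100  46  25  25  25  23  23  31
  54  83]
```

```bash
python3 - <<'E'
import cv2,numpy as np
a=cv2.imread("w1_raw.png")[15:140,280:400]; b=cv2.imread("last.png")[75:200,75:205]
f=lambda i:cv2.resize(i,None,fx=3.2*1,fy=3.2,interpolation=cv2.INTER_CUBIC)
cv2.imwrite("pics/c2.png",np.hstack([f(a),f(b)]))
E
```

```text
(no output)
```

View pics/c2.png

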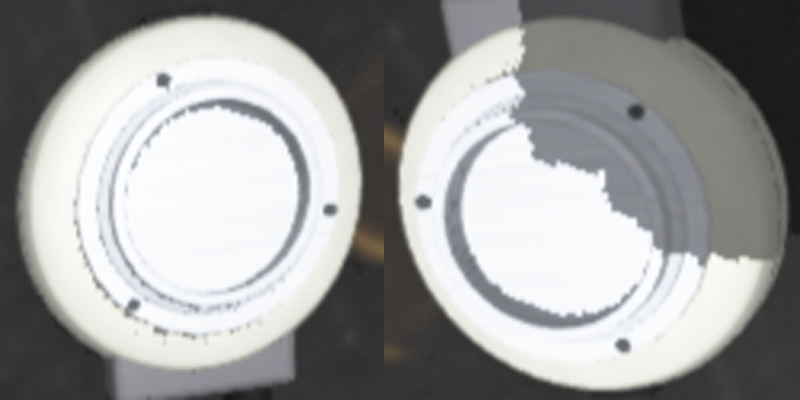

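Three platform bolts are visible in both crops: left at (163,80), (330,210) and (134,306), right at (423,202), (637,112) and (623,345). Their circumcentre gives the axis.

```bash
python3 - <<'E'
from h import *
def cc(P):
    A=2*(P[1:]-P[0]); c=np.linalg.solve(A,(P[1:]**2).sum(1)-(P[0]**2).sum()); return c,np.linalg.norm(P-c,axis=1)
o1=np.load("w1.npy",allow_pickle=True).item()
for o,L in((o1,[(280+u/3.2,15+v/3.2) for u,v in((163,80),(330,210),(134,306))]),(get_obs(),[(75+(u-384)/3.2,75+v/3.2) for u,v in((423,202),(637,112),(623,345))])):
    print(cc(np.array([cast("wrist",p,.051,o)[:2] for p in L])))
print(cast("wrist",(345.6,78.4),.062,o1))
im=cv2.imread("top_raw.png"); cv2.imwrite("t.png",im)
E
```

```text
(array([ 0.69014846, -0.01944132]), array([0.03999236, 0.03999236, 0.03999236]))
(array([ 0.68819977, -0.02126961]), array([0.0399033, 0.0399033, 0.0399033]))
[ 0.68860142 -0.0176223   0.062     ]
```

Request:
servo_tool([
  [1.6,-12,0,0],
  [1.6,-12,0,0],
  [1.6,-12,0,0],
  [1.6,-12,-3,0],
  [1.6,-12,-7,0],
  [1.6,-12,-10,0],
  [1.6,-12,-12,0],
  [1.6,-12,-13.5,0],
  [1.6,-12,-14.2,0],
  [1.6,-12,-14.6,0],
  [1.6,-12,-14.8,0],
  [1.6,-12,-15,0],
  [1.6,-12,-15,0],
])

```text
time: 17.15
ee_pos: [0.6889, -0.0207, 0.0721]
tcp_rot: [-179.4, 0.2, -159.2]
wrist_force: [-1.4, 0.4, -0.4]
opening: 0.0617
grasp_force: 44.8
```

Request:
servo_tool([
  [0,0,-0.2,0],
  [0,0,-0.35,0],
  [0,0,-0.5,0],
  [0,0,-0.5,0],
  [0,0,-0.5,0],
])

```text
time: 17.57
ee_pos: [0.6888, -0.0209, 0.0672]
tcp_rot: [-179.4, 0.2, -159.2]
wrist_force: [-2.4, 0.5, 6.5]
opening: 0.0619
grasp_force: 45.6
```

Request:
servo_tool([
  [0,0,0,0],
  [0,0,0,0],
  [0,0,0,0],
  [0,0,0,0],
  [0,0,1,0],
  [0,0,4,0],
  [0,0,8,0],
  [0,0,10.5,0],
  [-6.5,11,10.5,0],
  [-6.5,11,10.5,0],
  [-6.5,11,10.5,0],
  [-6.5,11,10.5,0],
  [-6.5,11,10.5,0],
  [-6.5,11,10.5,0],
  [-6.5,11,10.5,0],
  [-6.5,11,10.5,0],
], claw=0)

```text
time: 18.9
ee_pos: [0.6241, 0.088, 0.171]
tcp_rot: [-179.4, 0.2, -159.3]
wrist_force: [-0.0, 0.0, -1.1]
opening: 0.0854
grasp_force: 0.0
```

```bash
python3 - <<'E'
from h import *
o,im=look("w6",lo=80); print(o['q'].round(1))
E
```

```text
18.9 [0.6241 0.088  0.171 ] [-179.4    0.2 -159.3] [-0.   0.  -1.1] 0.08544759426497657
2987 [ 36.  297.5] [57.3 74.7] [ 0.8301 -0.0833] [ 0.8083 -0.0719] [ 0.801 -0.068] [ 0.781  -0.0575]
14612 [258.5 324.1] [155.  230.1] [0.7761 0.1465] [0.7586 0.1399] [0.7527 0.1377] [0.7366 0.1316]
9919 [513.7 234.9] [154.5 178.6] [0.5902 0.3408] [0.5873 0.3189] [0.5863 0.3116] [0.5836 0.2915]
4491 [261.3 182.4] [76.1 76.7] [0.6286 0.093 ] [0.6226 0.0905] [0.6206 0.0897] [0.6151 0.0875]
16990 [110.8 214.8] [151.7 184.2] [ 0.7109 -0.0314] [ 0.6985 -0.0241] [ 0.6943 -0.0216] [ 0.6829 -0.0149]
2015 [459.3  43.7] [46.3 57.8] [0.4595 0.2031] [0.4668 0.192 ] [0.4693 0.1883] [0.476  0.1781]
5890 [263.8  36.3] [86.2 94.5] [0.5113 0.05  ] [0.5145 0.0509] [0.5156 0.0513] [0.5186 0.0521]
[  8.3  15.1  14.9  89.6  -0.6 -12.4]
```

View pics/w6.png

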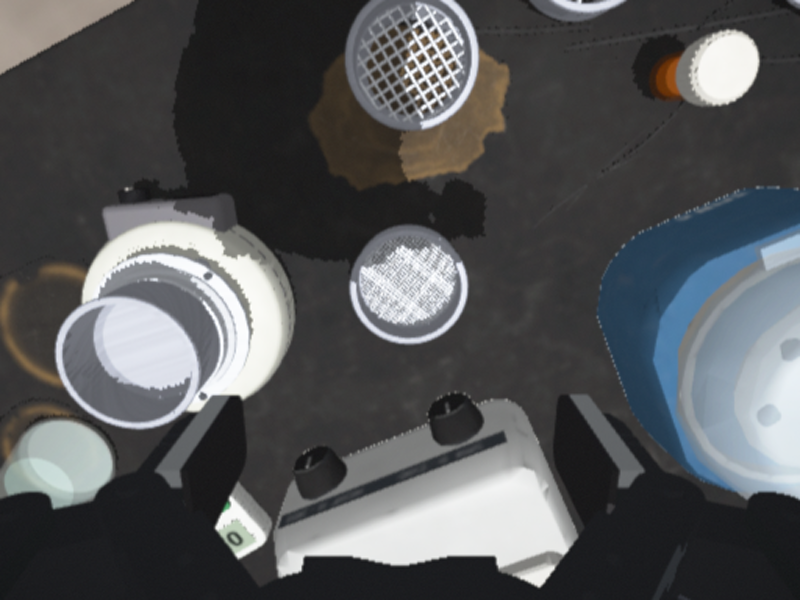

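Sieve and pan are clear: the fine sieve is at (409,285), and the pan rim is at about (132,362) on the shaker. I'll grab the fine sieve and check the pan centre numerically.

```bash
python3 - <<'E'
from h import *
print(cast("wrist",(84.2,231.6),.094,get_obs()))
E
```

```text
[ 0.68533568 -0.01966373  0.094     ]
```

Request:
servo_tool([
  [0,0.2,-4,0],
  [0,0.2,-8,0],
  [0,0.2,-12,0],
  [0,0.2,-15,0],
  [0,0.2,-16.4,0],
  [0,0.2,-16.4,0],
  [0,0.2,-16.4,0],
])

```text
time: 19.53
ee_pos: [0.6234, 0.0904, 0.0067]
tcp_rot: [-179.4, 0.1, -159.3]
wrist_force: [-0.3, -0.0, 0.8]
opening: 0.0856
grasp_force: 0.0
```

Request:
servo_tool([
  [0,0,0,0],
  [0,0,0,0],
  [0,0,0,0],
  [0,0,0,0],
  [0,0,0,0],
  [0,0,0,0],
], claw=1)

```text
time: 20.03
ee_pos: [0.6251, 0.0911, 0.0097]
tcp_rot: [-179.3, 0.4, -159.2]
wrist_force: [-0.3, -1.3, 5.8]
opening: 0.0619
grasp_force: 44.4
```

Request:
servo_tool([
  [0,0,2,0],
  [0,0,6,0],
  [0,0,10,0],
  [0,0,14,0],
  [0.5,-1,15,0],
  [6.4,-11.1,15,0],
  [6.4,-11.1,15,0],
  [6.4,-11.1,15,0],
  [6.4,-11.1,15,0],
  [6.4,-11.1,15,0],
  [6.4,-11.1,15,0],
  [6.4,-11.1,13,0],
  [6.4,-11.1,11,0],
  [6.4,-11.1,10,0],
  [6.4,-11.1,9.5,0],
  [6.4,-11.1,9.3,0],
  [6.4,-11.1,9.3,0],
  [6.4,-11.1,9.3,0],
])

```text
time: 21.53
ee_pos: [0.6879, -0.0196, 0.1014]
tcp_rot: [-179.4, 0.2, -159.2]
wrist_force: [0.3, 0.3, -0.9]
opening: 0.0616
grasp_force: 44.5
```

Request:
servo_tool([
  [0.1,0,-0.2,0],
  [0.1,0,-0.4,0],
  [0.1,0,-0.6,0],
  [0.1,0,-0.6,0],
  [0.1,0,-0.6,0],
])

```text
time: 21.95
ee_pos: [0.689, -0.0199, 0.0956]
tcp_rot: [-179.4, 0.3, -159.2]
wrist_force: [-1.9, 0.4, 5.6]
opening: 0.0615
grasp_force: 45.2
```

Request:
servo_tool([
  [0,0,0,0],
  [0,0,0,0],
  [0,0,0,0],
  [0,0,0,0],
  [0,0,1,0],
  [0,0,4,0],
  [0,0,6.5,0],
  [-2,1,6.5,0],
  [-17.2,7.2,6.5,0],
  [-17.2,7.2,6.5,0],
  [-17.2,7.2,6.5,0],
  [-17.2,7.2,6.5,0],
  [-17.2,7.2,6.5,0],
  [-17.2,7.2,6.5,0],
  [-17.2,7.2,6.5,0],
  [-17.2,7.2,6.5,0],
  [-17.2,7.2,6.5,0],
], claw=0)

```text
time: 23.37
ee_pos: [0.5175, 0.0518, 0.1591]
tcp_rot: [-179.4, 0.2, -159.3]
wrist_force: [0.1, -0.7, 0.7]
opening: 0.0855
grasp_force: 0.0
```

```bash
python3 - <<'E'
from h import *
o,im=look("w7",lo=80)
E
```

```text
23.3667 [0.5175 0.0518 0.1591] [-179.4    0.2 -159.3] [ 0.1 -0.7  0.7] 0.08552378993179933
2451 [101.2 282.2] [ 64.3 105.6] [ 0.6715 -0.0559] [ 0.6531 -0.0492] [ 0.6469 -0.047 ] [ 0.63   -0.0409]
1585 [437.7 197.1] [42.9 48.7] [0.4748 0.2094] [0.4725 0.1943] [0.4717 0.1893] [0.4695 0.1756]
4919 [259.1 181.6] [79.2 83. ] [0.5191 0.0534] [0.5131 0.0511] [0.5111 0.0504] [0.5056 0.0483]
5941 [363.7 116.6] [84.7 91.3] [0.4344 0.1156] [0.4353 0.1083] [0.4357 0.1058] [0.4365 0.0991]
2492 [509.7 110.8] [73.  88.6] [0.3867 0.2273] [0.3916 0.2108] [0.3932 0.2053] [0.3977 0.1902]
```

View pics/w7.png

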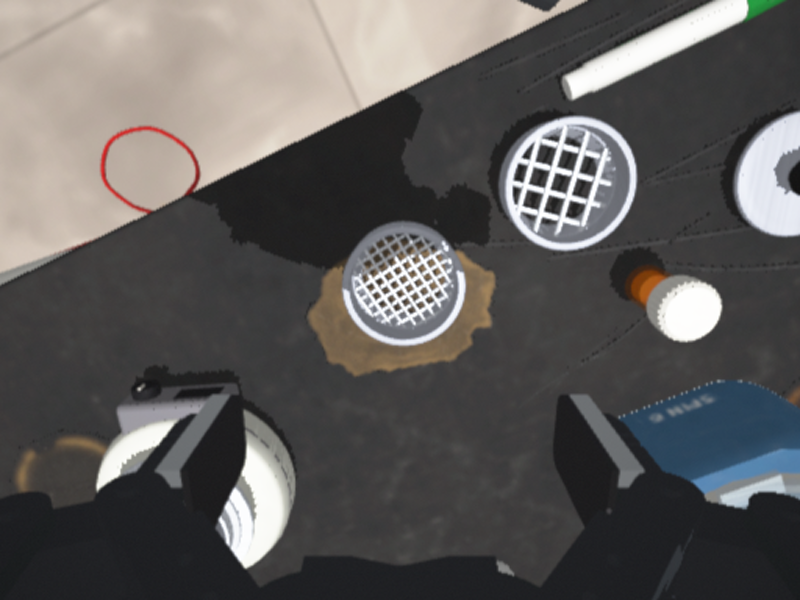

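The medium sieve is at (405,284). I'll take the mean of the opposite views, (0.515, 0.051), and pick it.

Request:
servo_tool([
  [-0.2,0,-4,0],
  [-0.2,0,-8,0],
  [-0.2,0,-12,0],
  [-0.2,0,-14.5,0],
  [-0.2,0,-15.2,0],
  [-0.2,0,-15.2,0],
  [-0.2,0,-15.2,0],
])

```text
time: 24.0
ee_pos: [0.5154, 0.052, 0.0082]
tcp_rot: [-179.4, 0.2, -159.3]
wrist_force: [0.7, -0.0, -0.3]
opening: 0.0857
grasp_force: 0.0
```

Request:
servo_tool([
  [0,0,0,0],
  [0,0,0,0],
  [0,0,0,0],
  [0,0,0,0],
  [0,0,0,0],
  [0,0,0,0],
], claw=1)

```text
time: 24.5
ee_pos: [0.5161, 0.0522, 0.0099]
tcp_rot: [-179.3, 0.4, -159.2]
wrist_force: [-1.8, -0.2, 6.9]
opening: 0.0635
grasp_force: 42.4
```

Request:
servo_tool([
  [0,0,2,0],
  [0,0,6,0],
  [0,0,10,0],
  [0,0,14,0],
  [3,-1,16,0],
  [17.4,-7.2,16,0],
  [17.4,-7.2,16,0],
  [17.4,-7.2,16,0],
  [17.4,-7.2,16,0],
  [17.4,-7.2,16,0],
  [17.4,-7.2,16,0],
  [17.4,-7.2,16,0],
  [17.4,-7.2,14,0],
  [17.4,-7.2,13,0],
  [17.4,-7.2,12.2,0],
  [17.4,-7.2,11.9,0],
  [17.4,-7.2,11.9,0],
  [17.4,-7.2,11.9,0],
])

```text
time: 26.0
ee_pos: [0.6884, -0.0197, 0.1269]
tcp_rot: [-179.4, 0.2, -159.2]
wrist_force: [-0.5, 0.3, -1.0]
opening: 0.0631
grasp_force: 44.6
```

Request:
servo_tool([
  [0,0,-0.3,0],
  [0,0,-0.5,0],
  [0,0,-0.7,0],
  [0,0,-0.7,0],
  [0,0,-0.7,0],
])

```text
time: 26.42
ee_pos: [0.6889, -0.0199, 0.12]
tcp_rot: [-179.4, 0.3, -159.2]
wrist_force: [0.4, 0.8, 3.5]
opening: 0.063
grasp_force: 45.0
```

Request:
servo_tool([
  [0,0,0,0],
  [0,0,0,0],
  [0,0,0,0],
  [0,0,0,0],
  [0,0,1,0],
  [0,0,4,0],
  [0,0,6.5,0],
  [-2,1,6.5,0],
  [-25,12.8,6.5,0],
  [-25,12.8,6.5,0],
  [-25,12.8,6.5,0],
  [-25,12.8,6.5,0],
  [-25,12.8,6.5,0],
  [-25,12.8,6.5,0],
  [-25,12.8,3,0],
  [-25,12.8,3,0],
  [-25,12.8,3,0],
  [-25,12.8,3,0],
  [-25,12.8,3,0],
], claw=0)

```text
time: 28.0
ee_pos: [0.4403, 0.1079, 0.1509]
tcp_rot: [-179.4, 0.3, -159.3]
wrist_force: [-0.1, 0.0, -0.3]
opening: 0.0855
grasp_force: 0.0
```

```bash
python3 - <<'E'
from h import *
o,im=look("w8",lo=80)
E
```

```text
28.0 [0.4403 0.1079 0.1509] [-179.4    0.3 -159.3] [-0.1  0.  -0.3] 0.08550964665300993
1430 [335.2 262.9] [41.3 50.9] [0.4883 0.2037] [0.4782 0.1934] [0.4748 0.19  ] [0.4656 0.1806]
4631 [410.2 173.6] [72.7 82.8] [0.3869 0.2278] [0.3854 0.2155] [0.3848 0.2114] [0.3834 0.2001]
```

View pics/w8.png

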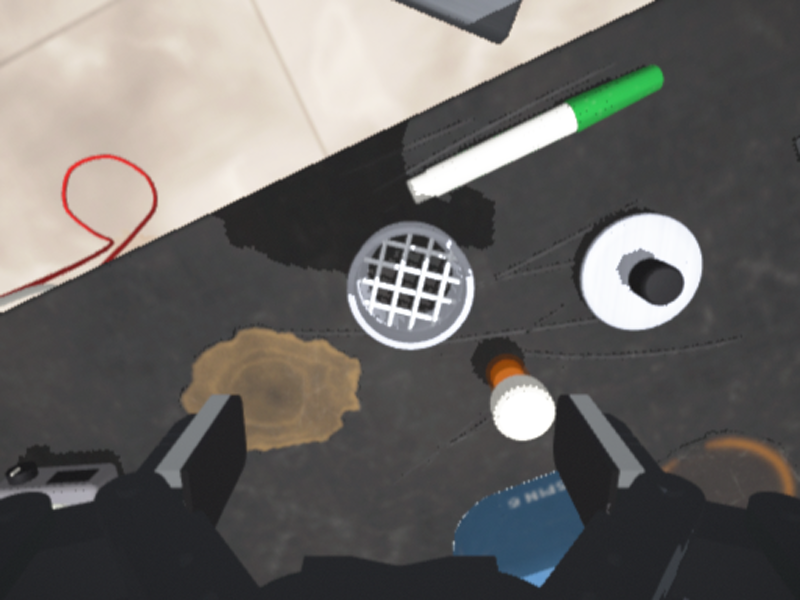

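The coarse sieve is at (411,286), the vial cap at (523,407), and the lid at (641,271) with its knob at (657,281).

```bash
python3 - <<'E'
from h import *
o=get_obs(); print(cast("wrist",(263,183),.032,o), cast("wrist",(641/1.5625,271/1.5625),.013,o),cast("wrist",(657/1.5625,281/1.5625),.038,o))
E
```

```text
[0.43390658 0.10977976 0.032     ] [0.38633996 0.22503409 0.013     ] [0.38645177 0.22204006 0.038     ]
```

Request:
servo_tool([
  [-0.4,0.2,-4,0],
  [-0.4,0.2,-8,0],
  [-0.4,0.2,-11.5,0],
  [-0.4,0.2,-13.8,0],
  [-0.4,0.2,-14.3,0],
  [-0.4,0.2,-14.3,0],
  [-0.4,0.2,-14.3,0],
])

```text
time: 28.63
ee_pos: [0.4359, 0.1101, 0.0078]
tcp_rot: [-179.4, 0.3, -159.3]
wrist_force: [0.5, 0.1, 1.0]
opening: 0.0848
grasp_force: 0.0
```

Request:
servo_tool([
  [0,0,0,0],
  [0,0,0,0],
  [0,0,0,0],
  [0,0,0,0],
  [0,0,0,0],
  [0,0,0,0],
], claw=1)

```text
time: 29.13
ee_pos: [0.436, 0.1105, 0.0085]
tcp_rot: [-179.4, 0.4, -159.2]
wrist_force: [-1.3, -1.1, 7.3]
opening: 0.0622
grasp_force: 42.7
```

Request:
servo_tool([
  [0,0,2,0],
  [0,0,6,0],
  [0,0,10,0],
  [0,0,14,0],
  [3,-1,18,0],
  [25.2,-13,18,0],
  [25.2,-13,18,0],
  [25.2,-13,18,0],
  [25.2,-13,18,0],
  [25.2,-13,18,0],
  [25.2,-13,18,0],
  [25.2,-13,18,0],
  [25.2,-13,18,0],
  [25.2,-13,18,0],
  [25.2,-13,16,0],
  [25.2,-13,15,0],
  [25.2,-13,14.2,0],
  [25.2,-13,14.2,0],
  [25.2,-13,14.2,0],
  [25.2,-13,14.2,0],
])

```text
time: 30.8
ee_pos: [0.6865, -0.0196, 0.1494]
tcp_rot: [-179.4, 0.2, -159.2]
wrist_force: [-0.1, -0.1, -0.0]
opening: 0.0622
grasp_force: 44.8
```

Request:
servo_tool([
  [0,0,-0.3,0],
  [0,0,-0.5,0],
  [0,0,-0.7,0],
  [0,0,-0.7,0],
  [0,0,-0.7,0],
])

```text
time: 31.22
ee_pos: [0.6869, -0.0198, 0.1425]
tcp_rot: [-179.4, 0.3, -159.2]
wrist_force: [-1.5, 0.2, 6.3]
opening: 0.0622
grasp_force: 45.5
```

Request:
servo_tool([
  [0,0,0,0],
  [0,0,0,0],
  [0,0,0,0],
  [0,0,0,0],
  [0,0,1,0],
  [0,0,4,0],
  [0,0,6,0],
  [-2,1,6,0],
  [-29.9,24.5,3,0],
  [-29.9,24.5,0,0],
  [-29.9,24.5,-1,0],
  [-29.9,24.5,-1,0],
  [-29.9,24.5,-1,0],
  [-29.9,24.5,-1,0],
  [-29.9,24.5,-1,0],
  [-29.9,24.5,-1,0],
  [-29.9,24.5,-1,0],
  [-29.9,24.5,-1,0],
  [-29.9,24.5,-1,0],
  [-29.9,24.5,-1,0],
], claw=0)

```text
time: 32.88
ee_pos: [0.388, 0.2253, 0.1321]
tcp_rot: [-179.4, 0.3, -159.2]
wrist_force: [-0.5, -0.4, 0.1]
opening: 0.085
grasp_force: 0.0
```

```bash
python3 - <<'E'
from h import *
o,im=look("w9",lo=110,zs=(.008,.013))
h=cv2.cvtColor(im,cv2.COLOR_BGR2GRAY); 
E
```

```text
32.8833 [0.388  0.2253 0.1321] [-179.4    0.3 -159.2] [-0.5 -0.4  0.1] 0.08498895902677014
1344 [171.3 280.3] [42.8 45.7] [0.4968 0.1839] [0.4934 0.1842]
4883 [259.8 187.8] [78.1 81.1] [0.3877 0.2269] [0.3863 0.2264]
```

View pics/w9.png

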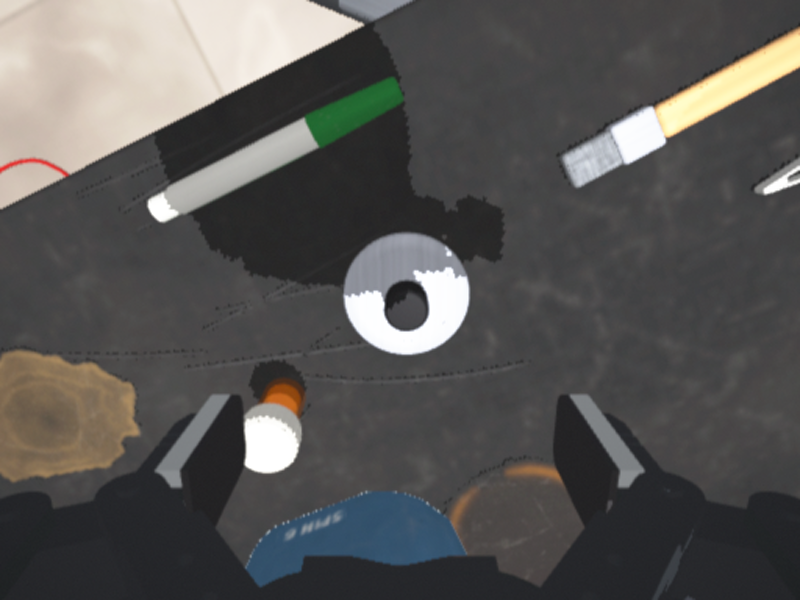

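The lid is at (406,294), centred between the fingers. Next I'll descend on the knob.

Request:
servo_tool([
  [0,0.1,-4,0],
  [0,0.1,-8,0],
  [0,0.1,-10.5,0],
  [0,0.1,-11.5,0],
  [0,0.1,-11.5,0],
  [0,0.1,-11.5,0],
])

```text
time: 33.43
ee_pos: [0.3885, 0.2258, 0.0172]
tcp_rot: [-179.4, 0.2, -159.3]
wrist_force: [0.1, 0.7, 0.4]
opening: 0.0855
grasp_force: 0.0
```

Request:
servo_tool([
  [0,0,0,0],
  [0,0,0,0],
  [0,0,0,0],
  [0,0,0,0],
  [0,0,0,0],
  [0,0,0,0],
  [0,0,0,0],
  [0,0,0,0],
  [0,0,0,0],
  [0,0,0,0],
], claw=1)

```text
time: 34.27
ee_pos: [0.3878, 0.2263, 0.0168]
tcp_rot: [-179.4, 0.2, -159.2]
wrist_force: [-1.1, -1.3, 5.5]
opening: 0.0203
grasp_force: 39.0
```

Request:
servo_tool([
  [0,0,2,0],
  [0,0,6,0],
  [0,0,10,0],
  [0,0,14,0],
  [1,-1,18,0],
  [29.9,-24.6,21,0],
  [29.9,-24.6,21,0],
  [29.9,-24.6,21,0],
  [29.9,-24.6,21,0],
  [29.9,-24.6,21,0],
  [29.9,-24.6,21,0],
  [29.9,-24.6,21,0],
  [29.9,-24.6,21,0],
  [29.9,-24.6,21,0],
  [29.9,-24.6,21,0],
  [29.9,-24.6,21,0],
  [29.9,-24.6,21,0],
  [29.9,-24.6,21,0],
  [29.9,-24.6,21,0],
])

```text
time: 35.85
ee_pos: [0.6857, -0.0188, 0.2274]
tcp_rot: [-179.4, 0.2, -159.2]
wrist_force: [0.0, -0.1, -1.0]
opening: 0.0205
grasp_force: 39.5
```

Request:
servo_tool([
  [0,0,-2,0],
  [0,0,-3.4,0],
  [0,0,-4.2,0],
  [0,0,-4.4,0],
  [0,0,-4.5,0],
  [0,0,-4.5,0],
])

```text
time: 36.35
ee_pos: [0.6865, -0.0196, 0.1822]
tcp_rot: [-179.4, 0.2, -159.2]
wrist_force: [-0.2, 0.4, -0.9]
opening: 0.0203
grasp_force: 39.5
```

Request:
servo_tool([
  [0.1,0,-0.3,0],
  [0.1,0,-0.5,0],
  [0.1,0,-0.75,0],
  [0.1,0,-0.75,0],
  [0.1,0,-0.75,0],
])

```text
time: 36.77
ee_pos: [0.688, -0.0199, 0.1748]
tcp_rot: [-179.4, 0.3, -159.2]
wrist_force: [-0.3, 0.2, 5.3]
opening: 0.0202
grasp_force: 40.0
```

Request:
servo_tool([
  [0,0,0,0],
  [0,0,0,0],
  [0,0,0,0],
  [0,0,0,0],
  [0,0,0,0],
  [0,0,0,0],
  [0,0,1,0],
  [0,0,4,0],
  [0,0,6,0],
  [-2,2,6,0],
  [-10,10,6,0],
  [-10,10,6,0],
  [-10,10,6,0],
  [-10,10,6,0],
  [-10,10,6,0],
  [-10,10,6,0],
  [-10,10,6,0],
], claw=0)

```text
time: 38.18
ee_pos: [0.5882, 0.0795, 0.2337]
tcp_rot: [-179.4, 0.2, -159.3]
wrist_force: [0.1, 0.8, 0.3]
opening: 0.0852
grasp_force: 0.0
```

```bash
python3 - <<'E'
from h import *
c=camera("scene")[:,:,::-1]; cv2.imwrite("scene2.png",c)
cv2.imwrite("pics/f1.png",cv2.resize(c[80:230,200:420],None,fx=3.5,fy=3.5,interpolation=cv2.INTER_CUBIC))
E
```

```text
(no output)
```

View pics/f1.png

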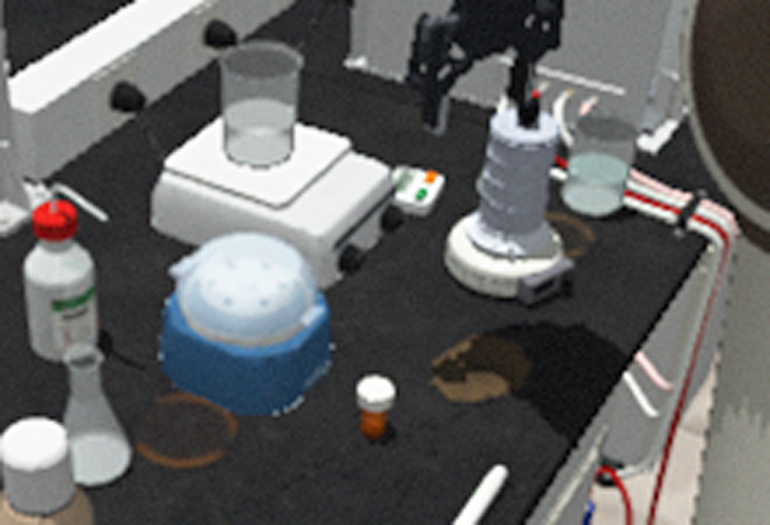

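The crop shows a straight tower at about (518,180), with the lid knob at (530,107). The flask and vial are upright, and every part made contact at its expected seated height, so I'm handing in.

```bash
python3 -c "
from workcell import *
print(job_done())"
```

```text
the job is handed in; nothing more can be done
None
```

I built the sieve tower and handed it in at about 38 s. The pan, fine, medium and coarse sieves and lid each met the part below at the expected height and look straight in the last camera view. The flask and vial are still upright; no pass or fail verdict came back.

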